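# Clamp the V-block and hold a tumbler blank down in it

### The arm

A 7-joint arm with a two-finger parallel gripper is mounted at the origin on the work surface. World frame = base frame: x ahead of the robot, y to its left, z up, the work surface at z = 0. Lengths are in m, angles in rad, forces in N, time in s.
With the tool pointing down it reaches from about 0.425 to 0.875 m from the base axis. Payload 4.7 kg.
Tool frame: the origin (TCP) lies where the fingers leave the gripper's body, on its centre line; the fingertips stand 70 mm ahead of it and the grasp point (between the pads) lies 51 mm ahead of it; z points along the fingers, y is the line along which they close (so a half turn about z gives the same grasp; the last joint's range is limited). The gripper opens to 87 mm and grips with 3 to 60 N. Pads are 19 mm wide; open, the fingers measure 117 mm over their backs; the gripper's body (75 mm by 190 mm) begins 51 mm behind the grasp point.
Start: joints at [1.194, 0.321, -0.07, 1.45, 0.023, 1.371, -0.057], TCP at [0.248, -0.601, 0.292] pointing down, gripper open.
Joint ranges: [-2.86, 2.86], [-0.3, 2.09], [-1.38, 1.24], [0.06, 2.45], [-1.56, 4.7], [0.09, 2.05], [-2.69, 2.69]. Speed limits (rad/s): [2.57, 2.57, 3.14, 3.14, 3.14, 3.14, 3.14].

### API

Orientations are given as [roll, pitch, yaw] about the fixed x, y, z axes, in that order (R = Rz(yaw) Ry(pitch) Rx(roll)).
In Python, from plant import bot, eyes, spotter gives the robot as it stands.
- The arm moves only by the tool jog_arm, called after ">>>" by a JSON object that holds its "api" and its "payload". Schema: {"type":"object","properties":{"moves":{"type":"array","items":{"type":"array","items":{"type":"number"},"minItems":6,"maxItems":6},"minItems":1,"maxItems":12},"jaw":{"type":"number"},"grip_n":{"type":"number"},"only":{"type":"string"},"quiet":{"type":"boolean"},"lines":{"type":"string"}},"required":["moves"],"additionalProperties":false}. moves is a list of rows, 1 to 12 of them, each of 6 numbers: dx, dy, dz in units of 50 mm, then a rotation vector rx, ry, rz in units of 0.1 rad; each row is the pose to reach, as a shift and turn from the pose commanded when the call began, along the tool's axes at that moment; what a row does not reach only later rows make up. A row lasts 1/12 s, in which the tool goes at most 0.0417 m and 0.125 rad, less where a joint would pass 70% of its speed; a pose out of reach is approached as far as the arm can. jaw is the finger opening in m, set as the call begins (left out keeps the last). The fingers move at their own pace and stop on an object; grip_n is the grip in N (left out, the last holds). Time passes only in rows, so rows that do not move let the fingers close. The tool returns the time, the measured TCP pose, the force, the opening and the grip force at its end. only (a regular expression) keeps the lines of the reply that match it, lines (a string "A,B") keeps lines A to B, and quiet returns only ok. Input that does not fit is refused with a message, and nothing moves.
- bot.sense(): the state, without advancing time (a new reading comes with each control period).
- eyes.capture(name): name is "scene" or "top"; returns (picture, depth): 420x560x3 uint8, red, green, blue; 420x560 float32, m along the optical axis (not along the pixel's ray), 0 where there is no reading.
- eyes.get_calibration(name): a dict with "fovy" (degrees; the focal length in pixels is half the picture's height over the tangent of half this angle, whatever the lens; pixels are square), "cx", "cy" (the principal point, pixels), "world_to_cam" (4x4, takes a point from world to camera coordinates). Camera axes: x right, y down, z forward; pixel columns grow to the right and rows downward; lengths in m; the calibration is good to about 2 mm. A picture is of the moment at which its call begins. get_calibration takes no time and is no camera call.
- bot.close_job(): hands the job in; it is judged then, once.
Trained networks look in the newest picture that a camera, given by its name, has taken for a name from the list of things; names that differ only in an ending like _2 or _b are one class to them, and where a whole thing is asked for, a point or a joint stands for the part that bears it (a point fixed in the world has none). Each returns a list of dicts, best first, with "confidence" (0 to 1); they miss things now and then, are a little off and sometimes report something else, mostly with a low value. They report only what shows in the picture. A call takes as long as a camera call. They do not tell look-alikes from the thing itself.
- spotter.look_for(camera, thing): "rect" ([centre column, centre row, width, height] in pixels, round what is visible of it).
- spotter.outline_of(camera, thing): "region" (420x560 bool, what is visible of it) and "rect" ([centre column, centre row, width, height] in pixels, round what is visible of it).
- spotter.tip_of(camera, thing): "location" ([column, row] in pixels: a listed point, or the origin of a listed thing).
The state is a dict: "t": time; "qpos": joint angles; "joint_velocities": joint speeds; "joint_efforts": joint torques, N m; "tool_pos": TCP position; "orientation": TCP orientation; "wrist_force": force on the tool from outside, world axes, zero at the start; "wrist_torque": the same for the moment, N m; "finger_gap": finger opening in m; "finger_force": force on a finger pad.
Only numpy, scipy, OpenCV 4.12 (cv2) and the standard library are available. Lean on these libraries where they do the work, as an engineer would, in place of code of your own. Each camera call takes 0.05 s, during which the arm holds its last target. There are 200 camera calls.

### The job

Turn the vise's crank clockwise (as seen from the robot; the handle goes up and over the top) until the sliding jaw clamps the loose V-block tight. Then take the thicker of the two steel tumbler blanks from the wooden rack, lay it lengthwise in the V-block's groove, centred along it, and press it down firmly so that it bears on both sides of the groove. Finish while still holding it pressed down with the gripper, the vise still tight, and leave the thin blank and the other things on the table where they are.

Things in the scene. Friction and masses are not known exactly. Their poses are not given: they have to be found in the camera images.
- vise: Small grey machine vise bolted to the table. Origin: underside, below the middle of the clamped V-block. x: along the screw, from crank to fixed jaw (roughly away from the robot); y along the jaw faces; z up. Bed top at z = 40 mm; both dark steel jaws 74 mm wide, tops at z = 80 mm; fixed jaw face at x = +31 mm; nut block at x -95 to -75 mm, top at z = 84 mm.
- jaw: Sliding jaw of the vise. Origin: middle of the lower edge of its clamping face. It moves 3.2 mm towards the fixed jaw per rad of crank.
- crank (a joint): Crank angle (rad). 0: handle level on the vise's +y side; pi/2: straight up; grows turning clockwise seen from the robot (positive about the vise's x), closing the jaw. Starts at 0.1 to 0.5; the V-block is met at about 2.35, where it turns stiff; 0.05 to 0.2 more clamps it; end stop 2.9. Takes 7 to 10 N at the handle; stays where left.
- crank_grip (a point): Middle of the crank's black handle: a free-spinning round bar, diameter 20 mm, 46 mm long, parallel to the vise's x, 45 mm off the crank axis, sticking out towards the robot; room to pinch it from above (fingers closing across the bar) all the way over the top.
- crank_axis (a point): Point on the crank's axis of rotation level (along x) with the middle of the handle: vise x = -132 mm, y = 0, z = 62 mm. The axis is the vise's x.
- vblock: Loose aluminium V-block between the jaws, 62 (x, between jaws) x 50 (y) x 50 mm high. Origin: centre of its underside, on the vise bed. The right-angled V groove runs along its y: 42 mm wide at the top, 21 mm deep, open upwards and at both ends; outside the groove the top slopes down at 45 degrees to the sides, which are 40 mm high.
- flank_near: Groove side of the V-block nearer the crank. Origin: middle of its sloping face.
- flank_far: Groove side of the V-block nearer the fixed jaw. Origin: middle of its sloping face.
- v_seat (a point): Fixed to the V-block: where the centre of the thick tumbler blank lies when seated, 64.4 mm above the V-block's underside, 14.4 mm above its top edges: a grip across the blank should sit 5 to 12 mm above its centre, so that the fingertips stay clear of the V-block.
- tumbler: The thicker steel tumbler blank, a closed plain cylinder, diameter 50 mm, 90 mm long, about 0.25 kg, lying in one of the rack's two berths. Its x is the cylinder's axis; origin on its surface, at mid-length (underneath at the start). It may be laid either way round.
- tumbler_center (a point): Centre of the thick tumbler blank (mid-length, on its axis).
- thin_tumbler: The thinner steel tumbler blank, diameter 36 mm, 90 mm long, in the other berth; leave it. Origin on its surface at mid-length.
- rack: Low wooden rack fixed to the table, 190 (x) x 66 (y) x 16 mm. Origin: centre of its underside. Two berths at x = -50 and +50 mm, each a pair of low strips; the blanks lie in them along the rack's y, free on both sides and overhanging at both ends.
- mug: White mug, 80 mm wide, 85 mm tall; leave it. Origin: centre of its underside.
- screwdriver: Screwdriver lying on the table; leave it.
- tin: Flat metal tin, 90 x 60 x 22 mm; leave it. Origin: centre of its underside.
- glue: White glue bottle, diameter 44 mm, 110 mm tall; leave it. Origin: centre of its underside.
- tape: Roll of green tape lying flat, diameter 76 mm, 24 mm tall; leave it. Origin: centre of its underside.
Mind the look-alikes: they are no part of the job. Leave any blue look-alike of the tumbler alone.

How it is judged:
On the way:
1. The crank has been turned until the jaw clamps the V-block, the thick blank not yet in it (contact force between jaw and vblock above 8 N and distance between tumbler_center and v_seat above 0.08 m), for 0.3 s.
At the end, for the whole second after the job is handed in: Jaw presses the V-block with over 8 N; the thick blank is still, its centre within 3 mm across, 15 mm along and -4/+3 mm in height of its seat, axis within 0.07 rad of the groove; each groove side bears over 3 N from it and so do the fingers (contact force between jaw and vblock above 8 N and contact force between tumbler and flank_near above 3 N and contact force between tumbler and flank_far above 3 N and contact force between the fingers and tumbler above 3 N and x of tumbler_center in the frame of v_seat between -0.003 and 0.003 m and y of tumbler_center in the frame of v_seat between -0.015 and 0.015 m and z of tumbler_center in the frame of v_seat between -0.004 and 0.003 m and angle between the x axis of tumbler and the y axis of vblock, either way round below 0.07 rad and linear speed of tumbler below 0.02 m/s); the arm keeps its last pose, push and grip.
It fails at once if The thin blank is moved by over 20 mm (distance of thin_tumbler from where it was at the start of the episode above 0.02 m).
It fails at once if A bystander (mug, screwdriver, tin, glue, tape) is moved by over 30 mm (distance of any of mug, screwdriver, tin, glue, tape from where it was at the start of the episode above 0.03 m).
It also fails if it takes over 67 s, if anything falls off the work surface, if the arm or the gripper's body presses on something with over 40 N, if the wrist force passes 120 N, or if a joint passes its speed limit or range.

## Working session

There is one attempt and no reset: what is moved stays moved. The work goes in short steps, Python scripts to look and compute and a tool call to move; the robot and the scene stay as the last step left them, time stands still between calls to the robot, and variables do not carry over. Pictures are saved under pics/ and viewed, at most 10 in all, crops included, and the job is handed in when it is done.

```bash
ls; mkdir -p pics; python3 - <<'E'
from plant import bot, eyes, spotter
import cv2,numpy as np
print(bot.sense())
for n in("scene","top"):
    p,d=eyes.capture(n); cv2.imwrite(f"pics/{n}0.png",p[:,:,::-1]); c=eyes.get_calibration(n); print(n,c)
E
```

```text
pics
{'t': 0.0, 'qpos': array([ 1.19411377,  0.32185031, -0.07005184,  1.4516616 ,  0.02262919,
        1.37078507, -0.05688457]), 'joint_velocities': array([ 1.19663398e-03, -7.97743661e-04, -2.91034151e-04, -1.05081437e-05,
        2.79195489e-04,  1.30464184e-03,  3.35021017e-04]), 'joint_efforts': array([ 3.74180272e-04, -4.91288638e+01, -4.03594449e-01, -3.12524521e+01,
       -6.39846898e-02,  4.37054154e-02,  1.48402469e-04]), 'tool_pos': array([ 0.24737055, -0.60064496,  0.29115012]), 'orientation': array([-3.13967929e+00,  1.35662869e-04,  3.90803012e-01]), 'wrist_force': array([-0.33942936, -0.43225157,  0.19740419]), 'wrist_torque': array([-0.02387025, -0.03007499,  0.00853545]), 'finger_force': 0.0, 'finger_gap': 0.08698716881832821}
scene {'fovy': 46.47475983430892, 'cx': 287.53269242978774, 'cy': 210.2885017452115, 'world_to_cam': array([[ 0.47748908,  0.87852044, -0.01435324, -0.29011108],
       [ 0.47913998, -0.2740434 , -0.83386156, -0.20325426],
       [-0.73649783,  0.39128257, -0.551787  ,  1.73760788],
       [ 0.        ,  0.        ,  0.        ,  1.        ]])}
top {'fovy': 45.49599011587534, 'cx': 279.08833041149614, 'cy': 204.35853627438289, 'world_to_cam': array([[ 2.77026172e-02, -9.99569831e-01,  9.62902640e-03,
        -3.35313225e-04],
       [-9.89518669e-01, -2.87872104e-02, -1.41506535e-01,
         5.85402245e-01],
       [ 1.41722856e-01, -5.60800002e-03, -9.89890490e-01,
         1.27473616e+00],
       [ 0.00000000e+00,  0.00000000e+00,  0.00000000e+00,
         1.00000000e+00]])}
```

View pics/scene0.png

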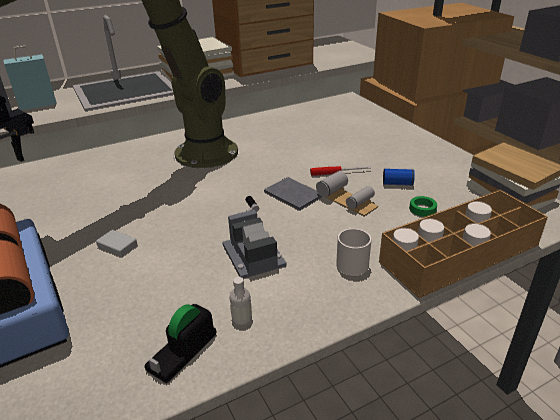

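View pics/top0.png

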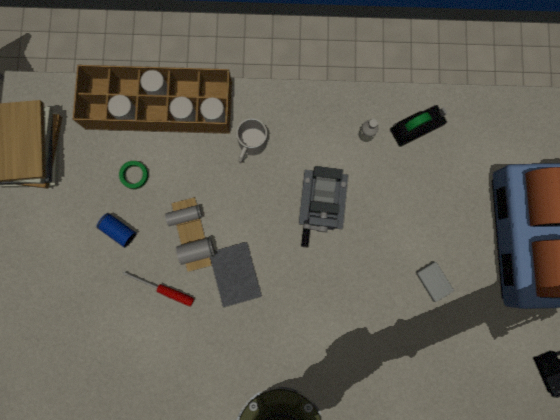

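The scene picture shows the vise at about (253,240), with the crank handle at (252,202). The blanks are at (332,184), the thick one, and (361,197). The blue look-alike is at (398,176). In the top picture the vise is at (324,198), the handle at (305,238), the thick blank at (196,250) and the thin one at (184,215).

```bash
cat > h.py <<'E'
from plant import bot, eyes, spotter
import cv2,numpy as np
def cal(n):
    c=eyes.get_calibration(n); f=210/np.tan(np.radians(c["fovy"]/2)); return f,c["cx"],c["cy"],np.array(c["world_to_cam"])
def pts(n,mask,d):
    f,cx,cy,T=cal(n); v,u=np.nonzero(mask&(d>0)); z=d[v,u]
    P=np.c_[(u-cx)/f*z,(v-cy)/f*z,z,np.ones(len(z))]
    return (P@np.linalg.inv(T).T)[:,:3]
def ray(n,px):
    f,cx,cy,T=cal(n); R=T[:3,:3]; o=-R.T@T[:3,3]; r=R.T@np.array([(px[0]-cx)/f,(px[1]-cy)/f,1]); return o,r/np.linalg.norm(r)
def tri(a,b):
    (o1,r1),(o2,r2)=a,b
    s=np.linalg.lstsq(np.c_[r1,-r2],o2-o1,rcond=None)[0]; p,q=o1+s[0]*r1,o2+s[1]*r2
    return (p+q)/2,np.linalg.norm(p-q)
def proj(n,p):
    f,cx,cy,T=cal(n); q=T[:3,:3]@p+T[:3,3]; return q[:2]/q[2]*f+[cx,cy]
E
python3 - <<'E'
from h import *
np.set_printoptions(precision=4,suppress=True)
D={n:eyes.capture(n)[1] for n in("scene","top")}
np.savez("d0.npz",**D)
for th in("crank_grip","crank_axis","v_seat","tumbler_center","thin_tumbler","jaw","vblock","rack","vise"):
    L={n:spotter.tip_of(n,th) for n in D}
    for n in D: print(th,n,[(np.round(x["location"],1),round(x["confidence"],2)) for x in L[n][:3]])
    if L["scene"] and L["top"]: print("   ",*tri(ray("scene",L["scene"][0]["location"]),ray("top",L["top"][0]["location"])))
for th in("tumbler","thin_tumbler","vblock","vise","crank_grip","rack","jaw"):
    for n in D:
        for o in spotter.outline_of(n,th)[:2]:
            m=o["region"]; P=pts(n,m,D[n]); np.save(f"m_{th}_{n}.npy",P) if o["confidence"]>.5 else 0
            print(th,n,round(o["confidence"],2),np.round(o["rect"],0),m.sum(),"med",np.median(P,0),"ext",np.percentile(P,2,axis=0),np.percentile(P,98,axis=0))
E
```

```text
crank_grip scene [(array([250.9, 201. ]), 0.53), (array([239. , 318.6]), 0.25)]
crank_grip top [(array([302.4, 238.8]), 0.44)]
    [ 0.4926 -0.046   0.0843] 0.003136280222357668
crank_axis scene [(array([239.2, 210.6]), 0.97), (array([239.1, 316.1]), 0.55), (array([330. , 189.8]), 0.54)]
crank_axis top [(array([318.8, 239.8]), 0.61)]
    [ 0.4938 -0.0858  0.0671] 0.0036508433829185133
v_seat scene [(array([253.3, 222.5]), 0.83)]
v_seat top [(array([325.2, 188.1]), 0.94)]
    [ 0.6197 -0.0983  0.1093] 0.0012957047181967787
tumbler_center scene [(array([399.3, 180.1]), 0.82), (array([329.5, 183.8]), 0.71), (array([257.2, 256.6]), 0.16)]
tumbler_center top [(array([191.8, 253.1]), 0.89), (array([114., 228.]), 0.75)]
    [0.5115 0.3174 0.0462] 0.1975892816202108
thin_tumbler scene [(array([360.6, 202.6]), 0.58), (array([253.1, 223.2]), 0.58)]
thin_tumbler top [(array([184.8, 215.9]), 0.92), (array([323.1, 191.4]), 0.38)]
    [0.5525 0.27   0.0113] 0.005824434111273416
jaw scene [(array([250.7, 241.2]), 0.66), (array([332.1, 192. ]), 0.34)]
jaw top [(array([321. , 205.3]), 0.8), (array([1
[... 2386 characters left out ...]
d [ 0.4951 -0.0528  0.0889] ext [ 0.475  -0.0621  0.0792] [ 0.5175 -0.0429  0.0937]
rack scene 0.91 [354. 202.  48.  30.] 415 med [0.5235 0.2528 0.0081] ext [0.4706 0.2135 0.0035] [0.6006 0.3004 0.0187]
rack top 0.55 [193. 235.  42.  71.] 962 med [0.5104 0.2496 0.0051] ext [ 0.4111  0.1986 -0.0012] [0.5951 0.2989 0.0171]
jaw scene 0.81 [247. 230.  29.  22.] 251 med [ 0.5801 -0.1205  0.0797] ext [ 0.5634 -0.1346  0.0442] [ 0.5875 -0.0657  0.0835]
jaw scene 0.6 [118. 244.  38.  29.] 676 med [ 0.4069 -0.3971  0.0218] ext [ 0.3512 -0.4379  0.002 ] [ 0.4473 -0.3554  0.026 ]
jaw top 0.75 [324. 210.  29.  14.] 280 med [ 0.5722 -0.1021  0.0786] ext [ 0.5593 -0.1343  0.0485] [ 0.5853 -0.0655  0.0843]
```

```bash
python3 - <<'E'
from h import *
from scipy.optimize import least_squares
np.set_printoptions(precision=4,suppress=True)
d=np.load("d0.npz")
def cyl(P,r,c0,yaw0):
    def res(p):
        a=np.array([np.cos(p[3]),np.sin(p[3]),0]); q=P-p[:3]; 
        return np.linalg.norm(q-np.outer(q@a,a),axis=1)-r
    def f(p): return np.r_[res(p),(p[:3]-c0)@[np.cos(p[3]),np.sin(p[3]),0]]
    s=least_squares(f,np.r_[c0,yaw0],loss="soft_l1",f_scale=.002)
    a=np.array([np.cos(s.x[3]),np.sin(s.x[3]),0]); ok=abs(res(s.x))<.004; t=(P[ok]-s.x[:3])@a
    lo,hi=np.percentile(t,[1,99]); return s.x[:3]+a*(lo+hi)/2,s.x[3],hi-lo,np.median(abs(res(s.x))),ok.sum()
for n in("top","scene"):
    def box(x0,x1,y0,y1,z0,z1):
        P=pts(n,np.ones((420,560),bool),d[n]); k=(P[:,0]>x0)&(P[:,0]<x1)&(P[:,1]>y0)&(P[:,1]<y1)&(P[:,2]>z0)&(P[:,2]<z1); return P[k]
    print(n,"thick",cyl(box(.42,.495,.16,.29,.03,.08),.025,np.array([.457,.228,.04]),.2))
    print(n,"thin",cyl(box(.515,.585,.2,.33,.025,.08),.018,np.array([.549,.266,.03]),.2))
    B=box(.465,.53,-.068,-.035,.07,.11); print(n,"handle",cyl(B,.010,np.array([.495,-.053,.083]),-.1))
    # jaw tops
    for nm,b in(("slide",(.545,.6,-.15,-.05,.074,.088)),("fixed",(.64,.70,-.16,-.06,.074,.088)),("nut",(.51,.56,-.14,-.05,.08,.09)),("base",(.5,.72,-.18,-.03,.006,.03)),("vb",(.59,.66,-.14,-.05,.05,.1))):
        P=box(*b)
        if len(P)>20:
            r=cv2.minAreaRect((P[:,:2]*1000).astype(np.float32)); l=cv2.fitLine((P[:,:2]*1000).astype(np.float32),cv2.DIST_L2,0,.01,.01).ravel()
            print(n,nm,len(P),np.round(r[0],1),np.round(r[1],1),round(r[2],1),"line",round(np.degrees(np.arctan2(l[1],l[0])),1),l[2:],"z",np.percentile(P[:,2],[10,50,90,99]))
    P=box(.59,.66,-.14,-.05,.05,.1)
    k=P[P[:,2]>np.percentile(P[:,2],85)]; print(n,"vb crest",k.mean(0),np.median(k,0))
E
```

```text
top thick (array([0.4579, 0.2297, 0.0365]), np.float64(-1.2885897321335877), np.float64(0.08863022595858479), np.float64(0.0012250516979880853), np.int64(644))
top thin (array([0.5511, 0.2673, 0.0275]), np.float64(-1.2876331505324372), np.float64(0.08838128897952735), np.float64(0.001301751080294778), np.int64(440))
top handle (array([ 0.5014, -0.0536,  0.0809]), np.float64(-0.1039560770016324), np.float64(0.0546808341021691), np.float64(0.0013279344656972995), np.int64(169))
top slide 356 [572.3 -99.1] [76.2 54.4] 89.4 line 87.6 [575.9763 -98.8173] z [0.0766 0.0799 0.0838 0.0865]
top fixed 360 [ 660.1 -108.4] [74.8 41.6] 86.6 line 87.7 [ 662.9882 -107.0424] z [0.076  0.0803 0.084  0.0874]
top nut 237 [531.2 -91.9] [38.6 84.4] 2.4 line -82.9 [535.5909 -91.1539] z [0.0811 0.0836 0.0875 0.0896]
top base 851 [ 599.8 -104.1] [194.1 145.3] 1.7 line 83.6 [608.1036 -98.1825] z [0.0081 0.0117 0.0159 0.0245]
top vb 579 [ 625.  -104.8] [68.4 69.9] 90.0 line -19.0 [625.9684 -99.8452] z [0.0693 0.0801 0.0878 0.0922]
top vb crest [ 0.6204 -0.0979  0.0889] [ 0.6056 -0.0991  0.0886]
scene thick (ar
[... 394 characters left out ...]
loat64(0.05629418661213442), np.float64(0.0010972281782936372), np.int64(104))
scene slide 290 [572.8 -96.8] [75.6 54.8] 88.9 line -74.8 [566.7222 -99.0115] z [0.0766 0.0809 0.0842 0.0868]
scene fixed 375 [ 662.5 -105.3] [74.6 43.5] 83.4 line 89.5 [ 664.9324 -105.0996] z [0.0773 0.0812 0.0847 0.0877]
scene nut 190 [539.  -90.2] [40.7 82.8] 13.2 line -83.8 [538.8313 -90.2524] z [0.0812 0.0846 0.0868 0.0891]
scene base 800 [ 622.3 -102.9] [120.3 186.3] 85.9 line 25.3 [ 637.8313 -126.2301] z [0.0099 0.0138 0.025  0.0295]
scene vb 431 [ 625.1 -103.9] [70.  69.5] 89.9 line -8.2 [ 626.1852 -100.8272] z [0.0738 0.0823 0.0897 0.0922]
scene vb crest [ 0.6247 -0.0991  0.0903] [ 0.6399 -0.1009  0.0901]
```

```bash
python3 - <<'E'
from h import *
from scipy.optimize import least_squares
np.set_printoptions(precision=4,suppress=True)
d=np.load("d0.npz")
for n in("top","scene"):
    P=pts(n,np.ones((420,560),bool),d[n]); k=(abs(P[:,0]-.6)<.16)&(abs(P[:,1]+.1)<.1)&(P[:,2]>.03); P=P[k]
    for a in np.arange(.475,.69,.01):
        q=P[(abs(P[:,0]-a)<.006)&(P[:,2]>.072)]
        if len(q)>8: print(n,round(a,3),len(q),"y",q[:,1].min(),q[:,1].max(),"mid",(q[:,1].min()+q[:,1].max())/2,"zmax",np.percentile(q[:,2],90))
V=[.622,-.1,-.1]
im=cv2.imread("pics/top0.png"); S=7; x0,y0=285,155
big=cv2.resize(im[y0:y0+100,x0:x0+80],None,fx=S,fy=S,interpolation=cv2.INTER_CUBIC)
big=cv2.convertScaleAbs(big,alpha=1.6,beta=20)
def L(a,b,c,yaw=-.1,o=(.622,-.1)):
    R=np.array([[np.cos(yaw),-np.sin(yaw),0],[np.sin(yaw),np.cos(yaw),0],[0,0,1]])
    p=[tuple(int(v) for v in ((proj("top",R@np.array(q)+[*o,0])-[x0,y0]+.5)*S)) for q in(a,b)]; cv2.line(big,*p,c,1)
L([.031,-.037,.08],[.031,.037,.08],(0,0,255)); L([-.095,-.02,.084],[-.095,.02,.084],(0,255,0)); L([-.132,0,.062],[.05,0,.062],(255,255,0)); L([-.155,.0405,.082],[-.109,.0405,.082],(0,255,255))
for s in(-.021,.021): L([s,-.025,.09],[s,.025,.09],(255,0,255))
cv2.imwrite("pics/crop1.png",cv2.resize(big,(480,600)))
E
```

```text
top 0.475 26 y -0.05910786572011052 -0.04127386538596746 mid -0.05019086555303899 zmax 0.09139942395164535
top 0.485 41 y -0.06167361839275119 -0.04147517249273097 mid -0.05157439544274108 zmax 0.09255228383364011
top 0.495 40 y -0.06131252267571159 -0.04344134079330632 mid -0.052376931734508955 zmax 0.09267694741604901
top 0.505 39 y -0.06350729789981245 -0.043382452341335254 mid -0.05344487512057385 zmax 0.0920810869637129
top 0.515 58 y -0.10464889751401328 -0.045357862966858786 mid -0.07500338024043604 zmax 0.09062574397535231
top 0.525 124 y -0.13173564803590465 -0.04555641086754929 mid -0.08864602945172698 zmax 0.08967527829499569
top 0.535 143 y -0.13452665554961896 -0.047560576966542686 mid -0.09104361625808083 zmax 0.0872746514412814
top 0.545 111 y -0.13477929381070847 -0.060469832683257715 mid -0.0976245632469831 zmax 0.0854140899465603
top 0.555 10 y -0.096601559299129 -0.06285926270489024 mid -0.07973041100200962 zmax 0.08351862261047252
top 0.565 82 y -0.1371560229430291 -0.06268135379190756 mid -0.09991868836746833 zmax 0.0826423783940152
top 0.575 130 y -0.13692907966
[... 2836 characters left out ...]
0.09550517578013529 zmax 0.08274559243677351
scene 0.625 12 y -0.12241884803214859 -0.0742827018765389 mid -0.09835077495434374 zmax 0.07980519711985082
scene 0.645 102 y -0.12459873744534056 -0.07461718992904598 mid -0.09960796368719327 zmax 0.09039774810309495
scene 0.655 108 y -0.14134535384082536 -0.06890722032531338 mid -0.10512628708306937 zmax 0.08471757132195622
scene 0.665 100 y -0.1429540361631414 -0.06896101978866315 mid -0.10595752797590227 zmax 0.08288923118156995
scene 0.675 148 y -0.14398161607141124 -0.06988110281858445 mid -0.10693135944499785 zmax 0.08284643648638046
scene 0.685 62 y -0.13534191955579716 -0.06988110281858445 mid -0.10261151118719081 zmax 0.08206311696463905
```

View pics/crop1.png

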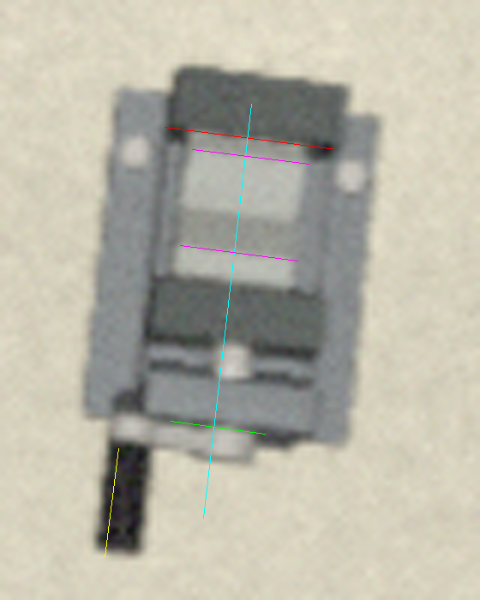

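The crop shows the jaws centred 3–4 mm right of my first overlay. The vise yaw is about -0.09 and its origin about (0.619,-0.1025). The handle centre is at (0.492,-0.051,0.082), which puts the crank at about 0.46 and agrees with the 45 mm radius.

```bash
cat >> h.py <<'E'
from scipy.spatial.transform import Rotation as Rn
def row(p,yaw,s=None):
    "row taking the tool to TCP p, pointing down with yaw"
    s=s or bot.sense(); R0=Rn.from_euler("xyz",s["orientation"]); R1=Rn.from_euler("xyz",[np.pi,0,yaw])
    return np.round(np.r_[R0.inv().apply(np.array(p)-s["tool_pos"]),(R0.inv()*R1).as_rotvec()],4).tolist()
E
python3 -c "
from h import *
print(row([.489,-.051,.21],-.09))"
```

```text
[0.4328, -0.4166, 0.0822, 0.0001, 0.0, 0.4808]
```

Units first: shifts go in units of 50 mm and turns go in units of 0.1 rad. So 0.36 m is 7.2, -0.347 m is -6.94, 0.48 rad is 4.8.

>>> {"api": "jog_arm", "payload": {"moves": [[0.6,-0.6,0,0,0,1],[1.2,-1.2,0,0,0,2],[1.8,-1.8,0.4,0,0,3],[2.4,-2.4,0.6,0,0,4],[3,-2.9,0.8,0,0,4.8],[3.6,-3.48,1,0,0,4.8],[4.2,-4.06,1.2,0,0,4.8],[4.8,-4.64,1.4,0,0,4.8],[5.4,-5.2,1.6,0,0,4.8],[6,-5.8,1.64,0,0,4.8],[6.6,-6.36,1.64,0,0,4.8],[7.2,-6.94,1.64,0,0,4.8]], "jaw": 0.06, "grip_n": 30}}

```text
t: 2.8
tool_pos: [0.4439, -0.1515, 0.2102]
orientation: [3.141, -0.0, -0.089]
wrist_force: [0.5, -0.9, -0.2]
finger_gap: 0.0602
finger_force: 0.0
```

```bash
python3 -c "
from h import *
print(row([.489,-.051,.21],-.09))"
```

```text
[0.0359, -0.1041, 0.0002, 0.0005, -0.0001, 0.0005]
```

To row units: -0.102 m is -2.04, -0.07 m is -1.4.

>>> {"api": "jog_arm", "payload": {"moves": [[0.24,-0.7,0,0,0,0],[0.48,-1.4,0,0,0,0],[0.72,-2.04,0,0,0,0],[0.72,-2.04,0,0,0,0],[0.72,-2.04,0,0,0,0]]}}

```text
t: 3.22
tool_pos: [0.4892, -0.0528, 0.2105]
orientation: [-3.141, -0.0, -0.084]
wrist_force: [-0.3, -0.6, -0.1]
finger_gap: 0.06
finger_force: 0.0
```

```bash
python3 - <<'E'
from h import *
print(row([.489,-.051,.133],-.09))
p,d=eyes.capture("top"); cv2.imwrite("pics/t2.png",cv2.resize(p[130:280,220:420,::-1],None,fx=4,fy=4,interpolation=cv2.INTER_CUBIC))
p,d=eyes.capture("scene"); cv2.imwrite("pics/s2.png",cv2.resize(p[120:290,170:370,::-1],None,fx=3.5,fy=3.5,interpolation=cv2.INTER_CUBIC))
E
```

```text
[-0.0004, -0.0018, 0.0775, -0.0003, -0.0005, 0.0058]
```

View pics/s2.png

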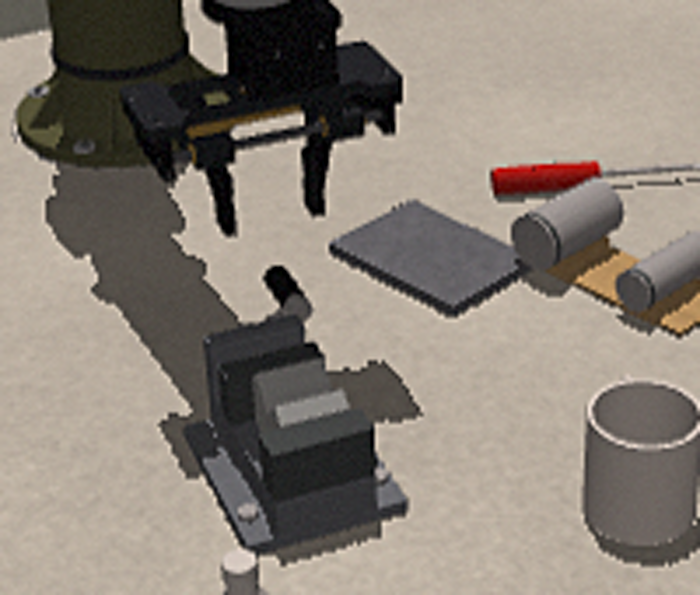

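The open fingers straddle the line above the handle, which is at (288,290) in the crop. I'll go down and pinch it.

>>> {"api": "jog_arm", "payload": {"moves": [[0,-0.04,0.4,0,0,0],[0,-0.04,0.8,0,0,0],[0,-0.04,1.2,0,0,0],[0,-0.04,1.55,0,0,0],[0,-0.04,1.55,0,0,0],[0,-0.04,1.55,0,0,0]]}}

```text
t: 3.82
tool_pos: [0.4878, -0.0545, 0.1322]
orientation: [3.141, 0.002, -0.092]
wrist_force: [-0.1, 0.3, 0.5]
finger_gap: 0.0597
finger_force: 0.0
```

>>> {"api": "jog_arm", "payload": {"moves": [[0,0,0,0,0,0],[0,0,0,0,0,0],[0,0,0,0,0,0],[0,0,0,0,0,0],[0,0,0,0,0,0],[0,0,0,0,0,0]], "jaw": 0.0, "grip_n": 30}}

```text
t: 4.32
tool_pos: [0.489, -0.0531, 0.1331]
orientation: [3.141, -0.001, -0.089]
wrist_force: [-0.6, -0.2, -0.8]
finger_gap: 0.0279
finger_force: 0.0
```

>>> {"api": "jog_arm", "payload": {"moves": [[0,0,0,0,0,0],[0,0,0,0,0,0],[0,0,0,0,0,0],[0,0,0,0,0,0],[0,0,0,0,0,0]], "jaw": 0.0, "grip_n": 30}}

```text
t: 4.73
tool_pos: [0.4891, -0.0503, 0.1329]
orientation: [-3.138, -0.0, -0.087]
wrist_force: [0.2, 6.2, 1.1]
finger_gap: 0.0188
finger_force: 30.0
```

```bash
python3 -c "
import numpy as np
t0=.46;
for i in range(1,13):
  t=t0+.14*i; print([round(-.045*(np.cos(t)-np.cos(t0)),4),round(-.045*(np.sin(t)-np.sin(t0)),4)],round(t,2))"
```

```text
[np.float64(0.0032), np.float64(-0.0054)] 0.6
[np.float64(0.0071), np.float64(-0.0104)] 0.74
[np.float64(0.0117), np.float64(-0.0147)] 0.88
[np.float64(0.0168), np.float64(-0.0184)] 1.02
[np.float64(0.0224), np.float64(-0.0213)] 1.16
[np.float64(0.0283), np.float64(-0.0234)] 1.3
[np.float64(0.0345), np.float64(-0.0246)] 1.44
[np.float64(0.0407), np.float64(-0.025)] 1.58
[np.float64(0.047), np.float64(-0.0245)] 1.72
[np.float64(0.0532), np.float64(-0.0232)] 1.86
[np.float64(0.059), np.float64(-0.0209)] 2.0
[np.float64(0.0646), np.float64(-0.0179)] 2.14
```

>>> {"api": "jog_arm", "payload": {"moves": [[0,-0.108,0,0,0,0],[0.09,-0.208,0,0,0,0],[0.18,-0.294,0,0,0,0],[0.286,-0.368,0,0,0,0],[0.4,-0.426,0,0,0,0],[0.52,-0.468,0,0,0,0],[0.65,-0.492,0,0,0,0],[0.78,-0.5,0,0,0,0]], "jaw": 0.0, "grip_n": 45}}

```text
t: 5.4
tool_pos: [0.5007, -0.0445, 0.1202]
orientation: [3.118, 0.072, -0.1]
wrist_force: [-61.8, -23.6, 2.6]
finger_gap: 0.019
finger_force: 45.2
```

>>> {"api": "jog_arm", "payload": {"moves": [[0,0,0,0,0,0]]}}

```text
t: 5.48
tool_pos: [0.5014, -0.0446, 0.1198]
orientation: [3.118, 0.071, -0.1]
wrist_force: [-55.7, -24.2, 1.0]
finger_gap: 0.0188
finger_force: 45.2
```

I put the arc into dx/dy when it belonged in dy/dz. I'll undo that move and check again.

To row units: 0.025 m is 0.5, -0.04 m is -0.8.

>>> {"api": "jog_arm", "payload": {"moves": [[-0.2,0.12,0,0,0,0],[-0.4,0.24,0,0,0,0],[-0.6,0.36,0,0,0,0],[-0.8,0.5,0,0,0,0],[-0.8,0.5,0,0,0,0],[-0.8,0.5,0,0,0,0]]}}

```text
t: 5.98
tool_pos: [0.4936, -0.0518, 0.1353]
orientation: [-3.139, -0.015, -0.089]
wrist_force: [13.3, 2.5, -6.2]
finger_gap: 0.0184
finger_force: 45.0
```

```bash
python3 - <<'E'
from h import *
print(spotter and bot.sense()["wrist_torque"])
p,d=eyes.capture("scene"); cv2.imwrite("pics/s3.png",cv2.resize(p[120:290,170:370,::-1],None,fx=3.5,fy=3.5,interpolation=cv2.INTER_CUBIC))
E
```

```text
[ 0.36310157 -2.43898888  0.01422146]
```

View pics/s3.png

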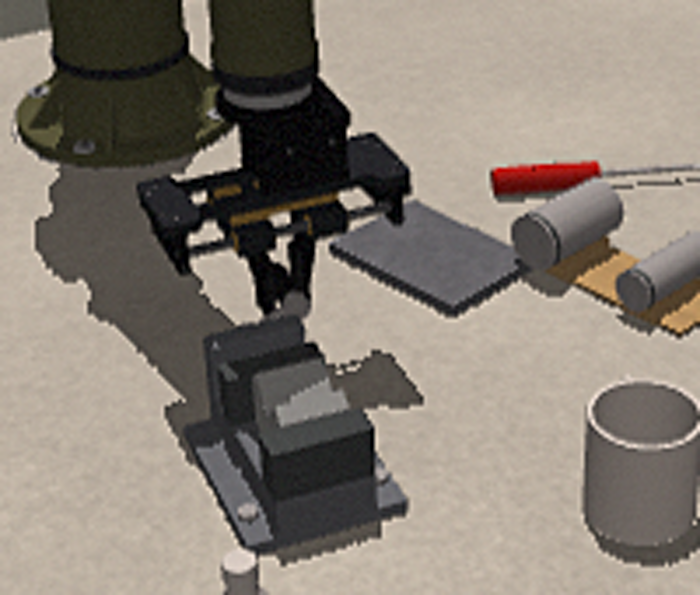

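The handle is still pinched and nothing else has shifted. I'll reopen briefly to release the strain and then grip again.

>>> {"api": "jog_arm", "payload": {"moves": [[0,0,0,0,0,0],[0,0,0,0,0,0],[0,0,0,0,0,0],[0,0,0,0,0,0]], "jaw": 0.035, "grip_n": 45}}

```text
t: 6.37
tool_pos: [0.4877, -0.0529, 0.1329]
orientation: [3.141, 0.0, -0.089]
wrist_force: [-0.0, -0.2, 0.3]
finger_gap: 0.0329
finger_force: 0.0
```

>>> {"api": "jog_arm", "payload": {"moves": [[0,-0.03,0,0,0,0],[0,-0.03,0,0,0,0],[0,-0.03,0,0,0,0],[0,-0.03,0,0,0,0],[0,-0.03,0,0,0,0],[0,-0.03,0,0,0,0]], "jaw": 0.0, "grip_n": 45}}

```text
t: 6.87
tool_pos: [0.4878, -0.0511, 0.1327]
orientation: [-3.141, 0.0, -0.089]
wrist_force: [0.5, 1.5, -0.9]
finger_gap: 0.018
finger_force: 45.0
```

Strain is gone. Now the arc, in dy/dz this time; up is -dz.

To row units: 0.0224 m is 0.448, -0.0213 m is -0.426.

>>> {"api": "jog_arm", "payload": {"moves": [[0,0.06,-0.108,0,0,0],[0,0.142,-0.208,0,0,0],[0,0.234,-0.294,0,0,0],[0,0.336,-0.368,0,0,0],[0,0.448,-0.426,0,0,0]], "jaw": 0.0, "grip_n": 45}}

```text
t: 7.28
tool_pos: [0.4859, -0.0717, 0.1523]
orientation: [-3.137, 0.0, -0.088]
wrist_force: [7.1, 7.0, -18.1]
finger_gap: 0.0185
finger_force: 45.0
```

>>> {"api": "jog_arm", "payload": {"moves": [[0,0.12,-0.036,0,0,0],[0,0.242,-0.06,0,0,0],[0,0.366,-0.064,0,0,0],[0,0.492,-0.054,0,0,0],[0,0.616,-0.028,0,0,0],[0,0.732,0.02,0,0,0],[0,0.844,0.08,0,0,0]], "jaw": 0.0, "grip_n": 45}}

```text
t: 7.87
tool_pos: [0.4826, -0.1109, 0.1509]
orientation: [-3.135, 0.001, -0.086]
wrist_force: [-2.4, 12.5, 8.8]
finger_gap: 0.0183
finger_force: 45.0
```

To row units: 0.0133 m is 0.266, 0.0132 m is 0.264.

>>> {"api": "jog_arm", "payload": {"moves": [[0,0.1,0.074,0,0,0],[0,0.19,0.164,0,0,0],[0,0.236,0.22,0,0,0],[0,0.266,0.264,0,0,0],[0,0.266,0.264,0,0,0]], "jaw": 0.0, "grip_n": 45}}

```text
t: 8.28
tool_pos: [0.4813, -0.126, 0.1382]
orientation: [-3.138, 0.001, -0.087]
wrist_force: [-3.6, 8.2, 10.4]
finger_gap: 0.0183
finger_force: 45.0
```

To row units: 0.0047 m is 0.094, 0.0027 m is 0.054.

>>> {"api": "jog_arm", "payload": {"moves": [[0,0.028,0.046,0,0,0],[0,0.054,0.094,0,0,0],[0,0.054,0.094,0,0,0],[0,0.054,0.094,0,0,0]], "jaw": 0.0, "grip_n": 45}}

```text
t: 8.62
tool_pos: [0.4812, -0.1284, 0.1347]
orientation: [-3.138, 0.001, -0.087]
wrist_force: [-7.3, 11.3, 17.5]
finger_gap: 0.0183
finger_force: 45.0
```

```bash
python3 - <<'E'
from h import *
np.set_printoptions(precision=4,suppress=True)
for n in("top","scene"):
    eyes.capture(n)
    for th in("jaw","vblock"):
        L=spotter.tip_of(n,th); print(n,th,[(x["location"],round(x["confidence"],2)) for x in L[:1]])
E
```

```text
top jaw [([322.2, 203.3], 0.63)]
top vblock []
scene jaw [([253.1, 240.1], 0.67)]
scene vblock [([254.7, 245.9], 0.77)]
```

The force has risen from about 13 to 20 N and the angle is about 2.6, so the vise is tight. I'll release and lift.

>>> {"api": "jog_arm", "payload": {"moves": [[0,0,0,0,0,0],[0,0,0,0,0,0],[0,0,0,0,0,0],[0,0,0,0,0,0],[0,0,0,0,0,0]], "jaw": 0.05}}

```text
t: 9.33
tool_pos: [0.4807, -0.1327, 0.1324]
orientation: [3.141, -0.0, -0.09]
wrist_force: [0.4, -0.3, 0.1]
finger_gap: 0.0438
finger_force: 0.0
```

>>> {"api": "jog_arm", "payload": {"moves": [[0,0,-0.4,0,0,0],[0,0,-1,0,0,0],[0,0,-1.8,0,0,0],[0,0,-2.4,0,0,0],[0,-0.6,-2.6,0,0,0],[0,-1.2,-2.6,0,0,0],[0,-2,-2.6,0,0,0],[0,-2.8,-2.6,0,0,0],[0,-3.6,-2.6,0,0,0],[0,-4.4,-2.6,0,0,0]], "jaw": 0.08}}

```text
t: 10.17
tool_pos: [0.5005, 0.0882, 0.2626]
orientation: [3.141, -0.001, -0.091]
wrist_force: [1.0, 0.3, -0.5]
finger_gap: 0.0801
finger_force: 0.0
```

```bash
python3 - <<'E'
from h import *
np.set_printoptions(precision=4,suppress=True)
d={}; L={}
for n in("top","scene"):
    p,d[n]=eyes.capture(n); cv2.imwrite(f"pics/{n}4.png",cv2.resize(p[140:280,210:410,::-1],None,fx=4,fy=4,interpolation=cv2.INTER_CUBIC))
    for th in("v_seat","vblock","crank_grip","tumbler_center"):
        L[n,th]=spotter.tip_of(n,th); print(n,th,[(np.round(x["location"],1),round(x["confidence"],2)) for x in L[n,th][:2]])
    P=pts(n,np.ones((420,560),bool),d[n]); k=(abs(P[:,0]-.6)<.16)&(abs(P[:,1]+.1)<.1)&(P[:,2]>.03); P=P[k]
    for a in np.arange(.475,.69,.01):
        q=P[(abs(P[:,0]-a)<.006)&(P[:,2]>.072)]
        if len(q)>8: print(n,round(a,3),len(q),"y",q[:,1].min(),q[:,1].max(),"mid",(q[:,1].min()+q[:,1].max())/2,"zmax",np.percentile(q[:,2],90))
for th in("v_seat","vblock","crank_grip"):
    if L["top",th] and L["scene",th]: print(th,tri(ray("scene",L["scene",th][0]["location"]),ray("top",L["top",th][0]["location"])))
np.savez("d4.npz",**d)
print(row([.458,.231,.25],-1.2866+np.pi/2), row([.458,.231,.25],-1.2866))
E
```

```text
top v_seat [(array([324.7, 187.1]), 0.91), (array([337. , 237.7]), 0.17)]
top vblock [(array([321.9, 190.3]), 0.83)]
top crank_grip [(array([337.2, 239.3]), 0.47)]
top tumbler_center [(array([117.9, 228.4]), 0.81), (array([196.5, 253.6]), 0.78)]
top 0.475 54 y -0.13332827756504484 -0.0006118658214124724 mid -0.06697007169322866 zmax 0.30451746504656546
top 0.485 59 y -0.13618210883022158 -0.0002733503514324685 mid -0.06822772959082703 zmax 0.3060071069154558
top 0.495 63 y -0.1354721141364258 -5.538843186353448e-05 mid -0.06776375128414466 zmax 0.3060046867289484
top 0.505 57 y -0.1378576328177486 -0.0018415147112982554 mid -0.06984957376452343 zmax 0.30553670565552205
top 0.515 91 y -0.13789185562774608 -0.0016747295202565356 mid -0.06978329257400132 zmax 0.304370916584882
top 0.525 112 y -0.137
[... 3977 characters left out ...]
0379608445 zmax 0.08715936250535063
scene 0.665 99 y -0.14327085105282866 -0.06872075416031714 mid -0.1059958026065729 zmax 0.08289562102163275
scene 0.675 146 y -0.14327085105282866 -0.06959408209178652 mid -0.1064324665723076 zmax 0.0825179625462244
scene 0.685 70 y -0.13768002547554342 -0.07019158096608535 mid -0.10393580322081439 zmax 0.0816808872706568
v_seat (array([ 0.6276, -0.0995,  0.0803]), np.float64(0.0006112797441865664))
vblock (array([ 0.6249, -0.0994,  0.039 ]), np.float64(0.007592177531476437))
crank_grip (array([ 0.4926, -0.1313,  0.1023]), np.float64(0.002679890406707318))
[-0.0556, -0.1407, 0.012, 0.0005, 0.0002, -0.3762] [-0.0556, -0.1407, 0.012, 0.0006, -0.0002, 1.1946]
```

View pics/top4.png

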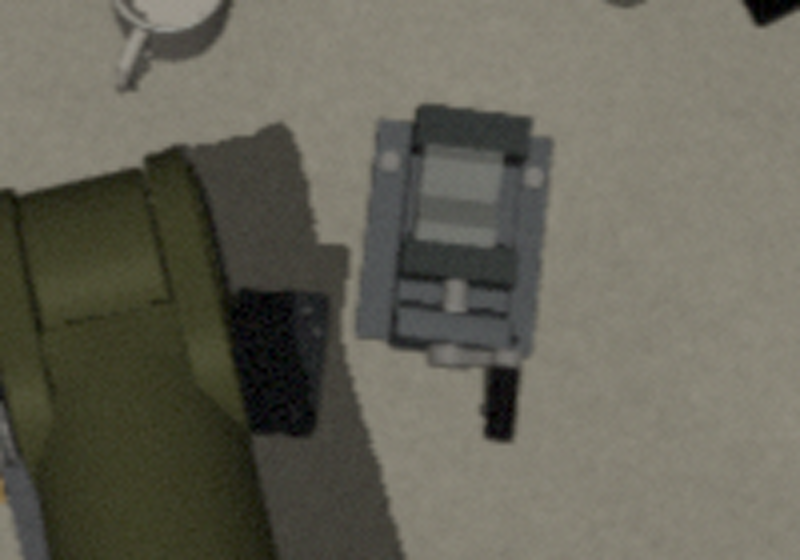

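The jaw now touches the V-block with no gap, and the handle is over on the -y side at (500,400). I'll fit the handle and groove numerically.

```bash
python3 - <<'E'
from h import *
from scipy.optimize import least_squares
np.set_printoptions(precision=4,suppress=True)
d=np.load("d4.npz")
for n in d:
    P=pts(n,np.ones((420,560),bool),d[n])
    B=P[(P[:,0]>.465)&(P[:,0]<.51)&(P[:,1]>-.145)&(P[:,1]<-.105)&(P[:,2]>.06)&(P[:,2]<.12)]
    f=lambda p: np.hypot(B[:,1]-p[0]+.09*(B[:,0]-.49),B[:,2]-p[1])-.01
    s=least_squares(f,[-.125,.085],loss="soft_l1",f_scale=.002); print(n,"handle y,z",s.x,len(B),"theta from z",np.pi-np.arcsin((s.x[1]-.062)/.045),"atan",np.arctan2(s.x[1]-.062,s.x[0]+.0907))
    # groove: fit V profile along u (vise x) with yaw, inside |v|<22mm
    G=P[(abs(P[:,0]-.62)<.045)&(abs(P[:,1]+.099)<.035)&(P[:,2]>.065)&(P[:,2]<.1)]
    def g(p):
        c,sn=np.cos(p[2]),np.sin(p[2]); q=G[:,:2]-[p[0],-.0985]; u=q@[c,sn]; 
        z=np.where(abs(u)<.021,p[1]-.021+abs(u),p[1]-(abs(u)-.021)); k=abs(u)<.027; return np.where(k,(G[:,2]-z)*.7,0.004)
    best=min((least_squares(g,[x,.09,y],loss="soft_l1",f_scale=.002,diff_step=1e-3) for x in(.614,.62,.626) for y in(-.12,-.06)),key=lambda r:r.cost)
    print(n,"groove x at y=-.0985, top z, yaw",best.x,best.cost)
E
```

```text
top handle y,z [-0.1273  0.0909] 138 theta from z 2.443780929383519 atan 2.473240589649781
top groove x at y=-.0985, top z, yaw [ 0.6244  0.0892 -0.082 ] 0.002286974386884279
scene handle y,z [-0.1285  0.1086] 75 theta from z nan atan 2.2528917824779233
scene groove x at y=-.0985, top z, yaw [ 0.6269  0.0883 -0.0765] 0.0017969606726799651<stdin>:9: RuntimeWarning: invalid value encountered in arcsin
```

The groove centre is at about (0.6255,-0.0985) with yaw about -0.083, and the top edges are at 0.089. All of this agrees with the given sizes. Next I move over the thick blank, turning to yaw 1.855, which keeps joint 7 near its middle.

To row units: -0.1407 m is -2.814, 0.06 m is 1.2, -1.44 rad is -14.4.

>>> {"api": "jog_arm", "payload": {"moves": [[-0.12,-0.28,0.1,0,0,-1.2],[-0.24,-0.56,0.2,0,0,-2.4],[-0.36,-0.84,0.3,0,0,-3.6],[-0.48,-1.12,0.4,0,0,-4.8],[-0.6,-1.4,0.5,0,0,-6],[-0.72,-1.68,0.6,0,0,-7.2],[-0.84,-1.96,0.7,0,0,-8.4],[-0.96,-2.24,0.8,0,0,-9.6],[-1.112,-2.52,0.9,0,0,-10.8],[-1.112,-2.814,1,0,0,-12],[-1.112,-2.814,1.1,0,0,-13.2],[-1.112,-2.814,1.2,0,0,-14.4]], "jaw": 0.087, "grip_n": 45}}

```text
t: 11.67
tool_pos: [0.4576, 0.2328, 0.202]
orientation: [3.141, -0.0, 1.357]
wrist_force: [-0.0, -0.9, 0.3]
finger_gap: 0.087
finger_force: 0.0
```

>>> {"api": "jog_arm", "payload": {"moves": [[0,0,0,0,0,-1.2],[0,0,0,0,0,-2.4],[0,0,0,0,0,-3.6],[0,0,0,0,0,-4.8],[0,0,0,0,0,-5],[0,0,0,0,0,-5]]}}

```text
t: 12.17
tool_pos: [0.4578, 0.2317, 0.2021]
orientation: [-3.141, 0.0, 1.847]
wrist_force: [1.3, -0.2, -0.3]
finger_gap: 0.087
finger_force: 0.0
```

```bash
python3 -c "
from h import *
print(bot.sense()['qpos'].round(2),row([.458,.231,.097],1.856))"
```

```text
[ 0.37  0.2  -0.97  1.87  0.18  1.16 -0.39] [-0.0007, -0.0, 0.1051, -0.0001, 0.0002, -0.0086]
```

Units first: shifts go in units of 50 mm and turns go in units of 0.1 rad. So 0.105 m is 2.1, 0.09 m is 1.8, -0.008 rad is -0.08.

>>> {"api": "jog_arm", "payload": {"moves": [[0,0,0.5,0,0,-0.08],[0,0,1,0,0,-0.08],[0,0,1.5,0,0,-0.08],[0,0,1.8,0,0,-0.08],[0,0,2.1,0,0,-0.08],[0,0,2.1,0,0,-0.08],[0,0,2.1,0,0,-0.08]]}}

```text
t: 12.75
tool_pos: [0.4572, 0.2321, 0.0968]
orientation: [-3.14, -0.0, 1.857]
wrist_force: [-0.1, -0.3, 0.3]
finger_gap: 0.0869
finger_force: 0.0
```

>>> {"api": "jog_arm", "payload": {"moves": [[0,0,0,0,0,0],[0,0,0,0,0,0],[0,0,0,0,0,0],[0,0,0,0,0,0],[0,0,0,0,0,0],[0,0,0,0,0,0],[0,0,0,0,0,0],[0,0,0,0,0,0],[0,0,0,0,0,0]], "jaw": 0.0, "grip_n": 50}}

```text
t: 13.5
tool_pos: [0.4575, 0.2324, 0.0973]
orientation: [-3.142, 0.0, 1.859]
wrist_force: [-0.4, -0.7, 0.8]
finger_gap: 0.0491
finger_force: 50.0
```

The grip is at 49 mm, which is the thick blank. Lifting.

To row units: -0.13 m is -2.6, -0.12 m is -2.4.

>>> {"api": "jog_arm", "payload": {"moves": [[0,0,-0.4,0,0,0],[0,0,-1,0,0,0],[0,0,-1.8,0,0,0],[0,0,-2.4,0,0,0],[0,0,-2.6,0,0,0],[0,0,-2.6,0,0,0]]}}

```text
t: 14.0
tool_pos: [0.4587, 0.2331, 0.2294]
orientation: [3.137, 0.001, 1.858]
wrist_force: [-0.1, 0.4, -2.4]
finger_gap: 0.0488
finger_force: 50.0
```

```bash
python3 - <<'E'
from h import *
np.set_printoptions(precision=4,suppress=True)
print("toward vise", row([.6255,-.0985,.227],1.488))
p,d=eyes.capture("scene"); cv2.imwrite("pics/s5.png",cv2.resize(p[90:250,220:420,::-1],None,fx=3.5,fy=3.5,interpolation=cv2.INTER_CUBIC))
P=pts("scene",np.ones((420,560),bool),d); T=bot.sense()["tool_pos"]
a=np.array([np.cos(1.857),np.sin(1.857),0]); q=P-(T-[0,0,.059]); t=q@a; r=np.linalg.norm(q-np.outer(t,a),axis=1)
k=(abs(r-.025)<.006)&(abs(t)<.07)&(q[:,2]<.02); print("along ext",np.percentile(t[k],[1,99]),k.sum(),"zmin",P[k][:,2].min()-T[2])
E
```

```text
toward vise [-0.3653, 0.0658, 0.003, 0.0049, -0.0001, 0.3704]
along ext [-0.0475  0.0449] 208 zmin -0.08196963353502482
```

View pics/s5.png

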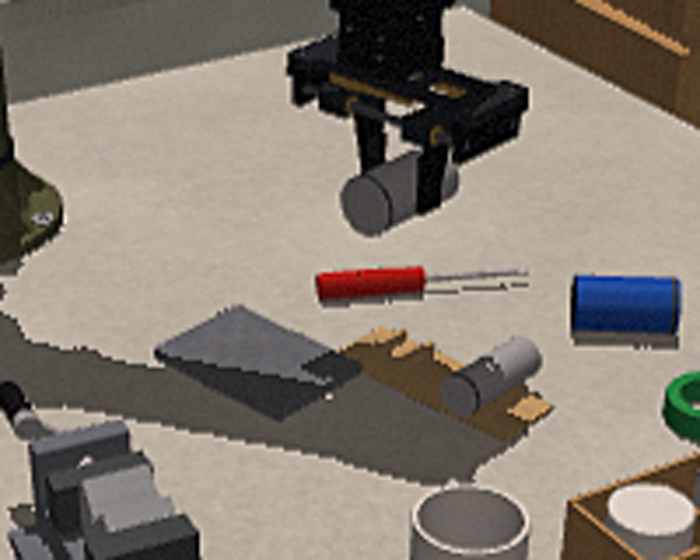

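The thick blank is held level and centred to about 1 mm, and the thin one is still in its berth. I'll carry it over the groove.

To row units: -0.06 m is -1.2, -0.365 m is -7.3, 0.06 rad is 0.6.

>>> {"api": "jog_arm", "payload": {"moves": [[-0.6,0.12,0,0,0,0.3],[-1.2,0.24,0,0,0,0.6],[-1.9,0.36,0,0,0,1],[-2.6,0.48,0,0,0,1.4],[-3.3,0.6,0,0,0,1.8],[-4,0.72,0,0,0,2.2],[-4.7,0.84,0,0,0,2.6],[-5.4,0.96,0,0,0,3],[-6.1,1.1,0,0,0,3.3],[-6.7,1.22,0,0,0,3.7],[-7.1,1.3,0,0,0,3.7],[-7.3,1.32,0,0,0,3.7]]}}

```text
t: 15.05
tool_pos: [0.6239, -0.1031, 0.2228]
orientation: [-3.136, 0.001, 1.484]
wrist_force: [0.3, -0.9, -3.6]
finger_gap: 0.049
finger_force: 50.0
```

>>> {"api": "jog_arm", "payload": {"moves": [[0,0,0,0,0,0],[0,0,0,0,0,0],[0,0,0,0,0,0]]}}

```text
t: 15.3
tool_pos: [0.6236, -0.0959, 0.2262]
orientation: [-3.139, -0.002, 1.492]
wrist_force: [-1.0, 0.5, -2.5]
finger_gap: 0.0489
finger_force: 50.0
```

```bash
python3 - <<'E'
from h import *
np.set_printoptions(precision=4,suppress=True)
print("down", row([.6255,-.0985,.166],1.488))
for n in("top","scene"):
    p,d=eyes.capture(n); cv2.imwrite(f"pics/{n}6.png",cv2.resize(p[140:280,210:410,::-1],None,fx=3.5,fy=3.5,interpolation=cv2.INTER_CUBIC))
E
```

```text
down [-0.0025, 0.0023, 0.0602, -0.0022, -0.0015, 0.0041]
```

View pics/scene6.png

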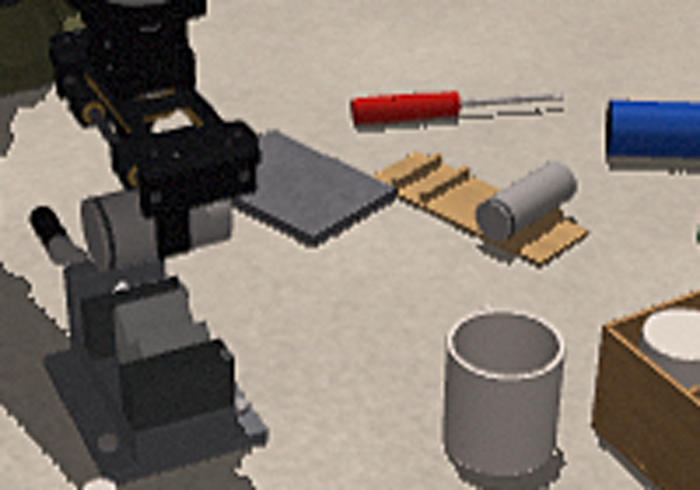

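The blank hangs over the groove and lines up with it. Lowering in stages.

>>> {"api": "jog_arm", "payload": {"moves": [[-0.04,0.04,0.3,0,0,0],[-0.04,0.04,0.6,0,0,0],[-0.04,0.04,0.84,0,0,0],[-0.04,0.04,1,0,0,0],[-0.04,0.04,1.06,0,0,0],[-0.04,0.04,1.06,0,0,0],[-0.04,0.04,1.06,0,0,0]]}}

```text
t: 15.98
tool_pos: [0.6265, -0.1007, 0.1744]
orientation: [3.141, -0.0, 1.489]
wrist_force: [0.2, 0.2, -2.4]
finger_gap: 0.0491
finger_force: 50.0
```

>>> {"api": "jog_arm", "payload": {"moves": [[0,0,0.06,0,0,0],[0,0,0.12,0,0,0],[0,0,0.18,0,0,0],[0,0,0.18,0,0,0],[0,0,0.18,0,0,0]]}}

```text
t: 16.4
tool_pos: [0.6267, -0.1008, 0.168]
orientation: [3.14, 0.001, 1.489]
wrist_force: [-5.8, -0.8, 10.5]
finger_gap: 0.049
finger_force: 50.0
```

Contact is mostly on the far side, since the blank is being pushed toward -x. I'll shift it back about 3 mm and press.

To row units: -0.003 m is -0.06, 0.003 m is 0.06.

>>> {"api": "jog_arm", "payload": {"moves": [[0,-0.03,0,0,0,0],[0,-0.06,0.02,0,0,0],[0,-0.06,0.06,0,0,0],[0,-0.06,0.06,0,0,0]]}}

```text
t: 16.73
tool_pos: [0.6235, -0.1006, 0.1647]
orientation: [3.141, 0.001, 1.489]
wrist_force: [-6.2, 0.9, 13.4]
finger_gap: 0.0491
finger_force: 50.0
```

To row units: -0.003 m is -0.06, -0.002 m is -0.04.

>>> {"api": "jog_arm", "payload": {"moves": [[0,-0.02,0,0,0,0],[0,-0.04,0.02,0,0,0],[0,-0.06,0.04,0,0,0],[0,-0.06,0.04,0,0,0],[0,-0.06,0.04,0,0,0]]}}

```text
t: 17.15
tool_pos: [0.6228, -0.1006, 0.1644]
orientation: [3.135, 0.001, 1.488]
wrist_force: [-2.2, 0.8, 15.3]
finger_gap: 0.049
finger_force: 50.0
```

To row units: 0.003 m is 0.06, -0.001 m is -0.02.

>>> {"api": "jog_arm", "payload": {"moves": [[0,-0.01,0.02,0,0,0],[0,-0.02,0.06,0,0,0],[0,-0.02,0.06,0,0,0],[0,-0.02,0.06,0,0,0],[0,-0.02,0.06,0,0,0],[0,-0.02,0.06,0,0,0]]}}

```text
t: 17.65
tool_pos: [0.6226, -0.1006, 0.1643]
orientation: [3.133, 0.003, 1.488]
wrist_force: [-6.2, -1.3, 28.1]
finger_gap: 0.0491
finger_force: 50.0
```

```bash
python3 - <<'E'
from h import *
np.set_printoptions(precision=4,suppress=True)
L={}
for n in("top","scene"):
    p,d=eyes.capture(n); cv2.imwrite(f"pics/{n}7.png",cv2.resize(p[140:280,210:410,::-1],None,fx=3.5,fy=3.5,interpolation=cv2.INTER_CUBIC))
    P=pts(n,np.ones((420,560),bool),d); T=bot.sense()["tool_pos"]
    a=np.array([np.cos(1.488),np.sin(1.488),0]); q=P-(T-[0,0,.06]); t=q@a; r=np.linalg.norm(q-np.outer(t,a),axis=1)
    k=(abs(r-.025)<.005)&(abs(t)<.07)&(q[:,2]<.026)&(q[:,2]>-.005); print(n,"along ext",np.percentile(t[k],[1,99]),k.sum())
    v=(P[:,2]>.055)&(P[:,2]<.092)&(abs(P[:,0]-.625)<.025)&(abs(P[:,1]+.1)<.035)
    print(n,"vb y",P[v][:,1].min(),P[v][:,1].max(),v.sum(),T,bot.sense()["wrist_force"])
E
```

```text
top along ext [0.0281 0.043 ] 106Traceback (most recent call last):
  File "<stdin>", line 10, in <module>
    return umr_minimum(a, axis, None, out, keepdims, initial, where)
ValueError: zero-size array to reduction operation minimum which has no identity
```

View pics/top7.png

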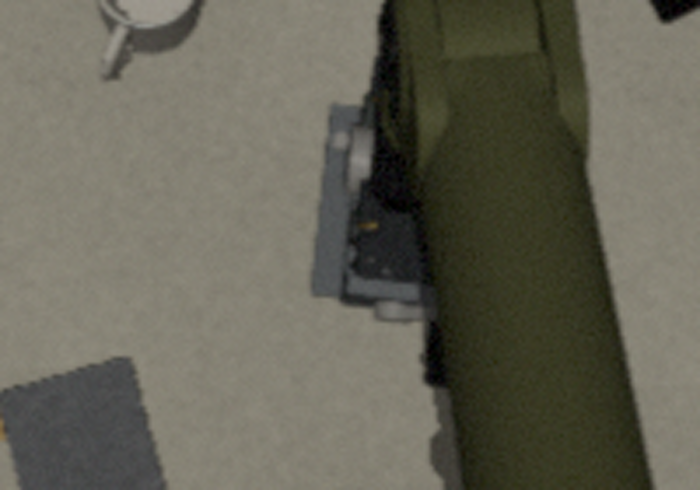

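The top picture shows the blank's end at (360,155) lying across the vise, with the rest hidden by the arm. Height matches the seat, at 0.1643 against the expected 0.1644. The 28 N upward force with only 6 N sideways means both sides bear. Handing in.

```bash
python3 -c "
from plant import bot
s=bot.sense();print(s['t'],s['wrist_force'],s['tool_pos'],s['finger_force']);print(bot.close_job())"
```

```text
17.7 [-5.69255642  0.36374915 29.03743202] [ 0.62262029 -0.10056559  0.16428237] 50.011026263237
the job is handed in; nothing more can be done
None
```

I handed the job in at 17.7 s with the vise clamped and the thick blank held pressed into the V-groove at about 29 N; the hand-in gave no verdict, and I judged the clamp only from the crank turning stiff and the pictures. One mistyped move early on pulled the gripped crank handle sideways (about 66 N at the wrist); I undid it, and nothing else appeared to move.

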